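# Ease the screwdriver out of the sliding-lid tool chest

### The job

Slide the lid of the wooden tool chest all the way open, then take the screwdriver out from inside: it is longer than the opening, so tilt it and draw it out slantwise, one end first, without forcing it against the wood. Finish still gripping the screwdriver, with the whole of it held still and well clear above the chest (its lowest point at least 5 cm above the top of the chest); leave the lid open, do not put the screwdriver down, and leave the other things on the worktop where they are.

Things in the scene. Friction and masses are not known exactly. Their poses are not given: they have to be found in the camera images.
- toolbox: Fixed light-wood tool chest, 156 mm across (its x), 356 mm long (its y), 66 mm high over its two guide rails. Origin: centre of the underside, on the worktop. Inside: x -70..70, y -170..170 mm, floor at z=8 mm. Fixed covers 5 mm thick (z=54..59 mm) close the top at y=120..170 and y=-170..-20 mm. Its +y end is always at the robot's left; yaw within 0.25 rad.
- opening (a point): Centre of the opening between the fixed covers, at chest (0, 50, 59) mm: 140 mm long along the chest's y (y=-20..120) and 140 mm across. The sliding lid shuts it. The guide rails on both long sides (x beyond 72 mm either way) rise to z=66 mm.
- lid (a joint): The sliding lid, a 6 mm board (its top at z=65.5 mm of the chest), 0 = shut, 0.140 m = fully open at the stop. It slides along the chest's -y (to the robot's right) over the right-hand cover with about 1.5 N of friction and stays where it is left.
- lid_grip (a point): Top centre of the grip batten on the lid, at z=91.5 mm of the chest: an upright bar 80 mm along the chest's x, 14 mm thick along its y, 26 mm high above the lid. Moves with the lid: at chest y=10 mm when shut, -130 mm when open.
- screwdriver: Screwdriver, 222 mm long, about 0.1 kg, lying loose on the chest's floor roughly along its y, handle toward +y, reaching under the cover at both ends. Own y runs from blade to handle, own z up as it lies. Origin midway along, 12.5 mm below the axis. Handle round, 26 mm thick, y=9..111 mm; shaft 6.4 mm thick, y=-111..9 mm. Centre of mass in the handle, near y=54 mm: grip there.
- blade_tip (a point): End of the screwdriver's blade, on its axis.
- handle_end (a point): Rounded end of the screwdriver's handle, on its axis.
- tape_measure: Bystander: pocket tape measure 38x74x64 mm, standing loose on the worktop behind the right half of the chest. Origin: centre of underside.
- multimeter: Bystander: hand multimeter 150x76x44 mm lying loose on the worktop right of the chest. Origin: centre of underside.
- pliers: Bystander: pliers 52x158x14 mm lying loose on the worktop, far to the right of the chest. Origin: centre of underside.

How it is judged:
By the outcome, as a careful person would: the job done as asked, in the order asked, and still so for the second after the job is handed in, while the arm keeps its last pose, push and grip.
It also fails if it takes over 48 s, if anything falls off the work surface, if the arm or the gripper's body presses on something with over 40 N, if the wrist force passes 120 N, or if a joint passes its speed limit or range.

### The arm

A 6-joint arm with a two-finger parallel gripper is mounted at the origin on a cart in front of the work surface, level with it; the furniture and walls round the work are solid. World frame = base frame: x ahead of the robot, y to its left, z up, the work surface at z = 0. Lengths are in m, angles in rad, forces in N, time in s.
With the tool pointing down it reaches from about 0.3 to 0.775 m from the base axis. Payload 14.6 kg.
Tool frame: the origin (TCP) lies at the very end of the fingers, on their centre line; the grasp point (between the pads) lies 19 mm behind it; z points along the fingers, y is the line along which they close (so a half turn about z gives the same grasp; the last joint's range is limited). The gripper opens to 94 mm and grips with 3 to 60 N. Pads are 16 mm wide; open, the fingers measure 119 mm over their backs; the gripper's body (75 mm by 177 mm) begins 78 mm behind the grasp point.
Start: joints at [1.203, 0.3, 1.521, -0, 1.321, -0.067], TCP at [0.163, 0.525, 0.205] pointing down, gripper open.
Joint ranges: [-3.03, 3.03], [-0.79, 2.21], [0.23, 2.52], [-1.04, 4.18], [0, 3.07], [-2.55, 2.55]. Speed limits (rad/s): [2.22, 2.22, 2.57, 3.14, 3.14, 3.14].

### API

Orientations are given as [roll, pitch, yaw] about the fixed x, y, z axes, in that order (R = Rz(yaw) Ry(pitch) Rx(roll)).
In Python, from station import ctrl, cams gives the robot as it stands. The module is installed in compiled form; this text tells all that it offers.
- The arm moves only by the tool arm_command, never from a script. Its argument "plan" is a list that holds one entry, the list of rows, each a list of 7 numbers: the shift along the tool's x, y, z in a scale on which 1.0 is 0.75 m, then the turn, a rotation vector about the tool's x, y, z in parts of the range, where 1.0 means 2 rad, then the closure, from -1 (fully open) to 1 (shut). A call has 1 to 12 rows; each row is the pose to reach, as a shift and turn from the pose commanded when the call began, along the tool's axes at that moment; what a row does not reach only later rows make up. A row lasts 1/10 s, in which the tool goes at most 50 mm and 8.59 degrees, less where a joint would pass 70% of its speed; a pose out of reach is approached as far as the arm can. A shift or turn number past 1, either way, is cut back to 1. A call with a gripper value outside its range is refused whole. The fingers move at their own pace and stop on an object; "squeeze" is the grip in N (left out, the last holds). Time passes only in rows, so rows that repeat a pose let the fingers close. It gives the time, the measured TCP pose, the force, the opening and the grip force at its end, in the units of the state.
- ctrl.get_obs(): the state, without advancing time (a new reading comes with each control period).
- cams.camera(name): name is "scene" or "top" or "wrist"; returns (picture, depth): 480x640x3 uint8, blue, green, red; 480x640 float32, m along the optical axis (not along the pixel's ray), 0 where there is no reading.
- cams.camera_info(name): a dict with "fx", "fy", "cx", "cy" (pixels), "world_to_cam" (4x4, takes a point from world to camera coordinates). Camera axes: x right, y down, z forward; pixel columns grow to the right and rows downward; lengths in m; the calibration is good to about 2 mm. A picture is of the moment at which its call begins: read the wrist's pose just before it. camera_info takes no time and is no camera call; for the wrist camera it gives the pose at the moment of the call.
- ctrl.hand_in(): hands the job in; it is judged then, once.
The state is a dict: "time_s": time; "qpos": joint angles; "joint_vel": joint speeds; "tau": joint torques, N m; "ee_pos": TCP position; "eef_rot": TCP orientation; "force": force on the tool from outside, world axes, zero at the start; "moment": the same for the moment, N m; "grip_width": finger opening in m; "grip_force": force on a finger pad.
Only numpy, scipy, OpenCV 4.12 (cv2) and the standard library are available. Lean on these libraries where they do the work, as an engineer would, in place of code of your own. Each camera call takes 0.05 s, during which the arm holds its last target. There are 200 camera calls.

## Working session

There is one attempt and no reset: what is moved stays moved. The work goes in short steps, Python scripts to look and compute and a tool call to move; the robot and the scene stay as the last step left them, time stands still between calls to the robot, and variables do not carry over. Pictures are saved under pics/ and viewed, at most 10 in all, crops included, and the job is handed in when it is done.

Besides the shell and the picture viewer there is one more tool, called after "Call:" in YAML: its name, and indented under it one key for each argument. arm_command: Moves the arm, as the interface text tells. Its arguments: {"type":"object","properties":{"plan":{"type":"array"},"squeeze":{"type":"number"}},"required":["plan"]}

```bash
mkdir -p pics
cat > h.py <<'E'
import numpy as np,cv2
from station import ctrl,cams
from scipy.spatial.transform import Rotation as R
def snap(n,f):
    i=cams.camera_info(n);im,d=cams.camera(n);cv2.imwrite('pics/'+f+'.png',im);np.savez('pics/'+f+'.npz',d=d,K=[i['fx'],i['fy'],i['cx'],i['cy']],T=i['world_to_cam'],im=im)
def load(f):
    return np.load('pics/'+f+'.npz')
def pt(s,u,v,d=None):
    fx,fy,cx,cy=s['K'];d=s['d'][v,u] if d is None else d
    return (np.linalg.inv(s['T'])@[(u-cx)/fx*d,(v-cy)/fy*d,d,1])[:3]
def cloud(s):
    fx,fy,cx,cy=s['K'];d=s['d'];v,u=np.mgrid[:480,:640]
    P=np.stack([(u-cx)/fx*d,(v-cy)/fy*d,d,np.ones_like(d)],-1)
    return (P@np.linalg.inv(s['T']).T)[...,:3]
def onplane(s,u,v,z):
    a=pt(s,u,v,1.0);b=pt(s,u,v,2.0);return a+(b-a)*(z-a[2])/(b[2]-a[2])
E
python3 - <<'E'
from h import *
snap('top','top1');snap('scene','scene1')
o=ctrl.get_obs();print(o['time_s'],o['ee_pos'],o['eef_rot'],o['grip_width'])
s=load('top1');P=cloud(s)
m=(s['d']>0)&(abs(P[...,2]-.0655)<.004);print(np.argwhere(m).min(0),np.argwhere(m).max(0))
E
```

```text
0.1 [0.16288344 0.52508425 0.20494825] [-3.1405526e+00 -5.4522595e-05  2.8407801e+00] 0.09382627702750815
[77  0] [479 639]
```

View pics/top1.png

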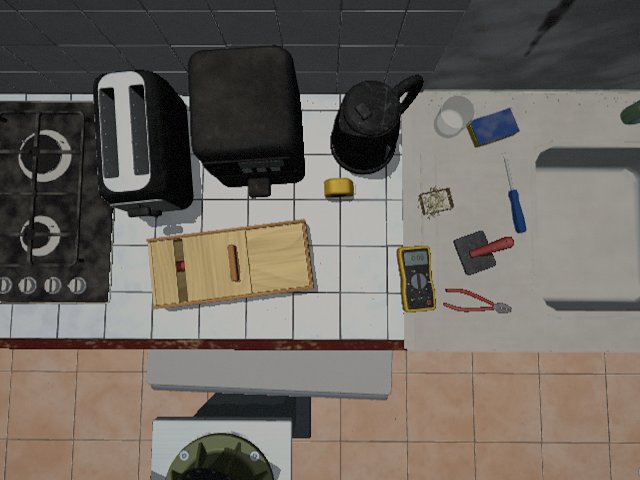

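Run:
```python
from h import *
s=load('top1');P=cloud(s)
def rect(m):
    r=cv2.minAreaRect((P[m][:,:2]*1000).astype(np.float32));print(np.round(r[0],1),np.round(r[1],1),round(r[2],2),m.sum());return cv2.boxPoints(r)
box=np.zeros((480,640),bool);box[205:320,140:325]=1
Z=P[...,2]
print(np.round(rect(box&(Z>.045)&(Z<.075))))
print(np.round(rect(box&(Z>.08)&(Z<.1))), np.median(Z[box&(Z>.08)&(Z<.1)]))
for u,v in [(149,240),(306,221),(313,290),(155,307),(180,266),(163,265),(210,265),(280,255)]: print(u,v,np.round(pt(s,u,v),4),np.round(onplane(s,u,v,.066),4))
im=s['im'];cv2.imwrite('pics/c1.png',cv2.resize(im[210:320,140:325],None,fx=4.3,fy=4.3,interpolation=2))
```

```text
[539.  -16.7] [224.4 357.3] 7.47 10620
[[ 404.  146.]
 [ 451. -208.]
 [ 674. -179.]
 [ 627.  175.]]
[566.3  33.9] [245.8  58.4] 49.12 304
[[464. -40.]
 [508. -78.]
 [669. 108.]
 [625. 146.]] 0.09070487629459839
149 240 [0.5574 0.1571 0.0638] [0.5572 0.1562 0.066 ]
306 221 [ 0.6089 -0.1891  0.0028] [ 0.6007 -0.192   0.066 ]
313 290 [ 0.4466 -0.2065 -0.0019] [ 0.4485 -0.2084  0.066 ]
155 307 [0.4101 0.137  0.0665] [0.4101 0.1372 0.066 ]
180 266 [0.5007 0.0967 0.032 ] [0.4999 0.0853 0.066 ]
163 265 [0.5021 0.1254 0.0595] [0.5019 0.123  0.066 ]
210 265 [0.5023 0.0191 0.066 ] [0.5023 0.0191 0.066 ]
280 255 [ 0.5253 -0.1344  0.0596] [ 0.5249 -0.1351  0.066 ]
```

View pics/c1.png

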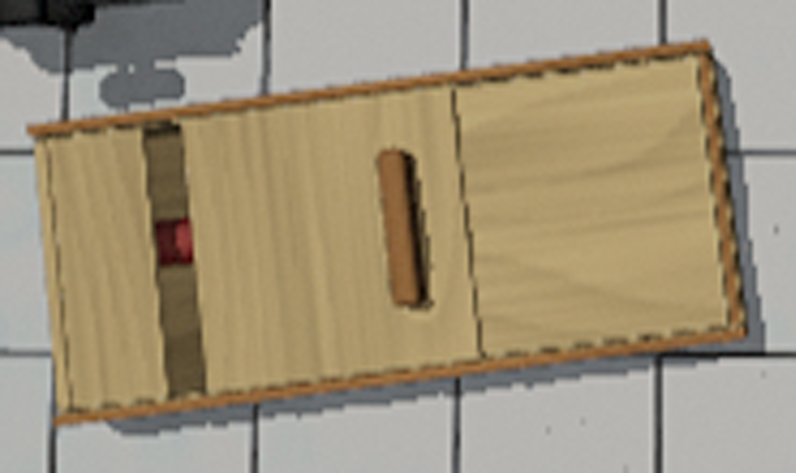

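View pics/scene1.png

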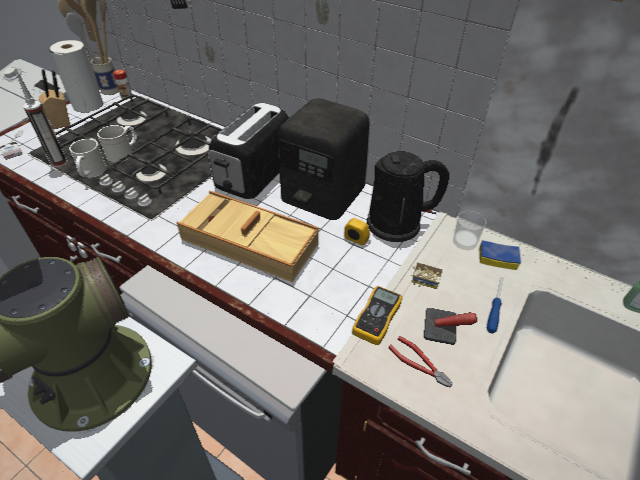

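```bash
cat >> h.py <<'E'
def fitchest(s,px):
    W=np.array([onplane(s,u,v,.066)[:2] for u,v in px]);C=np.array([[78,178],[78,-178],[-78,-178],[-78,178]])/1000
    a=W-W.mean(0);H=C.T@a;t=np.arctan2(H[0,1]-H[1,0],H[0,0]+H[1,1]);c,si=np.cos(t),np.sin(t);Rm=np.array([[c,-si],[si,c]])
    return W.mean(0),t,(W-W.mean(0)-C@Rm.T)
def move(p,Rt):
    o=ctrl.get_obs();R0=R.from_euler('xyz',o['eef_rot']);Rt=R.from_matrix(Rt)
    print('shift',np.round(R0.inv().apply(np.array(p)-o['ee_pos'])*1000,1),'rot',np.round((R0.inv()*Rt).as_rotvec(),4))
E
python3 - <<'E'
from h import *
s=load('top1');px=[(140+a/4.3-.4,210+b/4.3-.4) for a,b in [(30,130),(708,42),(743,333),(57,422)]]
c,t,res=fitchest(s,px);print(c,t,np.round(res*1000,1))
Rc=np.array([[np.cos(t),-np.sin(t)],[np.sin(t),np.cos(t)]])
tc=lambda w:np.round((np.asarray(w)[:2]-c)@Rc*1000,1)
cr=lambda a,b,z:tc(onplane(s,140+a/4.3-.4,210+b/4.3-.4,z))
print('batten',cr(392,150,.0915),cr(408,305,.0915),'lid left edge',cr(183,125,.0655),cr(205,395,.0655),'lid right',cr(452,90,.0655),cr(480,355,.0655),'cover edge',cr(142,125,.059),cr(166,398,.059))
print('handle',cr(173,220,.034),cr(178,265,.034))
P=cloud(s);m=(P[...,2]>.084)&(P[...,2]<.096)&(P[...,0]>.45)&(P[...,0]<.57)&(abs(P[...,1])<.1)
q=np.array([tc(p) for p in P[m]]);print(m.sum(),np.percentile(q,[2,50,98],axis=0))
E
```

```text
[ 0.50632166 -0.0228983 ] 0.1321907594416036 [[-2.6 -2.2]
 [-2.8  1. ]
 [ 2.5  2.6]
 [ 2.9 -1.4]]
batten [ 38.2 -13.5] [-39.7 -13. ] lid left edge [67.6 97.6] [-71.4 100.1] lid right [ 67.7 -42.4] [-69.1 -41.3] cover edge [ 71.1 120.8] [-70.4 122.2]
handle [ 22.  117.8] [ -2.1 117.5]
243 [[-39.032 -18.2  ]
 [ -2.2   -12.1  ]
 [ 36.9    -4.9  ]]
```

```bash
cat >> h.py <<'E'
C0=np.array([.5063,-.0229,0]);T0=.132
RC=R.from_euler('z',T0).as_matrix()
def w(x,y,z): return C0+RC@[x/1000,y/1000,z/1000]
def tool(zc,yc):
    z=RC@np.array(zc,float);y=RC@np.array(yc,float);z/=np.linalg.norm(z);y/=np.linalg.norm(y);return np.stack([np.cross(y,z),y,z],1)
def st():
    o=ctrl.get_obs();print(o['time_s'],'tcp chest',np.round(RC.T@(o['ee_pos']-C0)*1000,1),'q',np.round(o['qpos'],2),'F',np.round(o['force'],1),o['grip_width'],o['grip_force'])
E
python3 -c "
from h import *
st();move(w(-1,-13,140),tool([0,0,-1],[0,1,0]))"
```

```text
0.1 tcp chest [-268.3  588.4  204.9] q [ 1.2   0.3   1.52 -0.    1.32 -0.07] F [ 0.2 -0.3 -0.4] 0.09382627702750815 0.0
shift [-494.9 -433.8   65.4] rot [-1.000e-03 -3.000e-04 -4.328e-01]
```

Units first: shifts go in shares of 0.75 m and turns go in shares of 2 rad. So -495 mm / 750 = -0.66, -454 mm / 750 = -0.6053, -0.036 rad / 2 = -0.018.

Call:
arm_command:
  plan:
    - [[-0.0547,-0.048,0,0,0,-0.018,-1],[-0.1093,-0.096,0,0,0,-0.036,-1],[-0.1653,-0.144,0,0,0,-0.054,-1],[-0.22,-0.1933,0,0,0,-0.072,-1],[-0.2747,-0.2413,0,0,0,-0.09,-1],[-0.3293,-0.2893,0,0,0,-0.108,-1],[-0.3853,-0.3373,0,0,0,-0.126,-1],[-0.44,-0.3853,0,0,0,-0.144,-1],[-0.4947,-0.4333,0,0,0,-0.162,-1],[-0.5493,-0.4813,0,0,0,-0.18,-1],[-0.6053,-0.5307,0,0,0,-0.198,-1],[-0.66,-0.5787,0,0,0,-0.2165,-1]]

```text
time_s: 1.3
ee_pos: [0.4773, 0.0118, 0.2054]
eef_rot: [3.142, -0.0, -3.008]
force: [0.6, 1.4, -0.2]
grip_width: 0.0936
grip_force: 0.0
```

Call:
arm_command:
  plan:
    - [[0,0,0,0,0,0,-1],[0,0,0,0,0,0,-1],[0,0,0,0,0,0,-1]]

```text
time_s: 1.6
ee_pos: [0.4762, 0.0147, 0.2053]
eef_rot: [3.141, -0.001, -3.009]
force: [0.0, -0.7, 0.5]
grip_width: 0.0941
grip_force: 0.0
```

```bash
python3 -c "
from h import *
st();move(w(-1,-13,72.5),tool([0,0,-1],[0,1,0]))"
```

```text
1.6 tcp chest [-24.9  41.2 205.3] q [-0.05  0.14  1.72  0.    1.29 -1.75] F [ 0.  -0.7  0.5] 0.09408399636268418 0.0
shift [-23.9 -54.2 132.8] rot [ 0.0002 -0.0005  0.0006]
```

In the tool's units: 133 mm / 750 = 0.1773, 125 mm / 750 = 0.1667.

Call:
arm_command:
  plan:
    - [[-0.016,-0.036,0,0,0,0,-1],[-0.032,-0.072,0,0,0,0,-1],[-0.032,-0.072,0.044,0,0,0,-1],[-0.032,-0.072,0.088,0,0,0,-1],[-0.032,-0.072,0.1267,0,0,0,-1],[-0.032,-0.072,0.1533,0,0,0,-1],[-0.032,-0.072,0.1667,0,0,0,-1],[-0.032,-0.072,0.1773,0,0,0,-1],[-0.032,-0.072,0.1773,0,0,0,-1],[-0.032,-0.072,0.1773,0,0,0,0]]

```text
time_s: 2.6
ee_pos: [0.508, -0.0363, 0.0733]
eef_rot: [-3.141, 0.001, -3.009]
force: [-0.3, -0.2, -0.2]
grip_width: 0.0893
grip_force: 0.0
```

Call:
arm_command:
  plan:
    - [[0,0,0,0,0,0,1],[0,0,0,0,0,0,1],[0,0,0,0,0,0,1],[0,0,0,0,0,0,1],[0,0,0,0,0,0,1],[0,0,0,0,0,0,1]]
  squeeze: 10

```text
time_s: 3.2
ee_pos: [0.5076, -0.0365, 0.0725]
eef_rot: [-3.142, -0.0, -3.009]
force: [0.2, -0.8, 0.1]
grip_width: 0.0414
grip_force: 0.0
```

```bash
python3 -c "
from h import *
st()"
```

```text
3.2 tcp chest [ -0.5 -13.7  72.5] q [-0.14  0.37  1.77 -0.    1.01 -1.85] F [ 0.2 -0.8  0.1] 0.04137710453088605 0.0
```

Call:
arm_command:
  plan:
    - [[0,0,0,0,0,0,1],[0,0,0,0,0,0,1],[0,0,0,0,0,0,1],[0,0,0,0,0,0,1],[0,0,0,0,0,0,1],[0,0,0,0,0,0,1]]

```text
time_s: 3.8
ee_pos: [0.5076, -0.0364, 0.0724]
eef_rot: [3.141, -0.0, -3.009]
force: [-0.5, 0.8, 1.1]
grip_width: 0.014
grip_force: 10.0
```

In the tool's units: -112 mm / 750 = -0.1493, -110 mm / 750 = -0.1467.

Call:
arm_command:
  plan:
    - [[0,-0.008,0,0,0,0,1],[0,-0.02,0,0,0,0,1],[0,-0.036,0,0,0,0,1],[0,-0.052,0,0,0,0,1],[0,-0.068,0,0,0,0,1],[0,-0.084,0,0,0,0,1],[0,-0.1,0,0,0,0,1],[0,-0.1147,0,0,0,0,1],[0,-0.128,0,0,0,0,1],[0,-0.1387,0,0,0,0,1],[0,-0.1467,0,0,0,0,1],[0,-0.1493,0,0,0,0,1]]

```text
time_s: 5.0
ee_pos: [0.5222, -0.1482, 0.0724]
eef_rot: [3.142, -0.001, -3.01]
force: [-5.7, 0.3, 3.4]
grip_width: 0.014
grip_force: 10.0
```

In the tool's units: -6 mm / 750 = -0.008, -5 mm / 750 = -0.0067.

Call:
arm_command:
  plan:
    - [[0,-0.0027,0,0,0,0,1],[0,-0.0053,0,0,0,0,1],[0,-0.0067,0,0,0,0,1],[0,-0.008,0,0,0,0,1],[0,-0.008,0,0,0,0,1]]

```text
time_s: 5.5
ee_pos: [0.5228, -0.1523, 0.0724]
eef_rot: [3.139, -0.001, -3.009]
force: [-6.4, 9.6, 6.1]
grip_width: 0.0141
grip_force: 10.0
```

```bash
python3 -c "
from h import *
st()"
```

```text
5.5 tcp chest [  -0.7 -130.4   72.4] q [-0.35  0.44  1.67  0.    1.04 -2.06] F [-6.4  9.6  6.1] 0.014094898602777127 9.99761313199997
```

In the tool's units: -150 mm / 750 = -0.2, -130 mm / 750 = -0.1733.

Call:
arm_command:
  plan:
    - [[0,0.004,0,0,0,0,-1],[0,0.004,0,0,0,0,-1],[0,0.004,0,0,0,0,-1],[0,0.004,-0.0267,0,0,0,-1],[0,0.004,-0.0667,0,0,0,-1],[0,0.004,-0.12,0,0,0,-1],[0,0.004,-0.1733,0,0,0,-1],[0,0.004,-0.2,0,0,0,-1],[0,0.004,-0.2,0,0,0,-1]]

```text
time_s: 6.4
ee_pos: [0.5238, -0.151, 0.2255]
eef_rot: [-3.139, 0.005, -3.009]
force: [-1.3, -0.2, 0.3]
grip_width: 0.0823
grip_force: 0.0
```

```bash
python3 -c "
from h import *
st();move(w(0,40,240),tool([0,0,-1],[1,0,0]))"
```

```text
6.4 tcp chest [   0.5 -129.3  225.5] q [-0.35  0.27  1.51 -0.    1.35 -2.05] F [-1.3 -0.2  0.3] 0.08231975985916427 0.0
shift [  0.4 169.3 -14.9] rot [0.0018 0.006  1.5709]
```

In the tool's units: 169 mm / 750 = 0.2253, 162 mm / 750 = 0.216, 1.571 rad / 2 = 0.7855.

Call:
arm_command:
  plan:
    - [[0,0.02,-0.004,0,0,0.07,-1],[0,0.04,-0.004,0,0,0.14,-1],[0,0.0613,-0.008,0,0,0.21,-1],[0,0.0827,-0.008,0,0,0.28,-1],[0,0.1027,-0.012,0,0,0.35,-1],[0,0.124,-0.012,0,0,0.42,-1],[0,0.144,-0.016,0,0,0.49,-1],[0,0.1653,-0.016,0,0,0.56,-1],[0,0.1867,-0.02,0,0,0.63,-1],[0,0.2067,-0.02,0,0,0.7,-1],[0,0.216,-0.02,0,0,0.75,-1],[0,0.2253,-0.02,0,0,0.7855,-1]]

```text
time_s: 7.6
ee_pos: [0.5002, 0.0174, 0.2362]
eef_rot: [-3.14, -0.0, 1.699]
force: [0.1, 0.1, -0.6]
grip_width: 0.0937
grip_force: 0.0
```

```bash
python3 -c "
from h import *
st();snap('wrist','w1');snap('top','t2');st()
a=load('w1')['im'];b=load('t2')['im'][205:325,140:330]
cv2.imwrite('pics/v2.png',np.vstack([cv2.resize(a,(640,480))]));cv2.imwrite('pics/v3.png',cv2.resize(b,None,fx=4,fy=4,interpolation=2))"
```

```text
7.6 tcp chest [ -0.7  40.8 236.2] q [-0.04  0.17  1.61 -0.    1.36 -0.17] F [ 0.1  0.1 -0.6] 0.09370961711985985 0.0
7.7 tcp chest [ -0.7  40.9 236.3] q [-0.04  0.17  1.61  0.    1.36 -0.17] F [ 0.2 -0.   0.6] 0.093959900007414 0.0
```

View pics/v2.png

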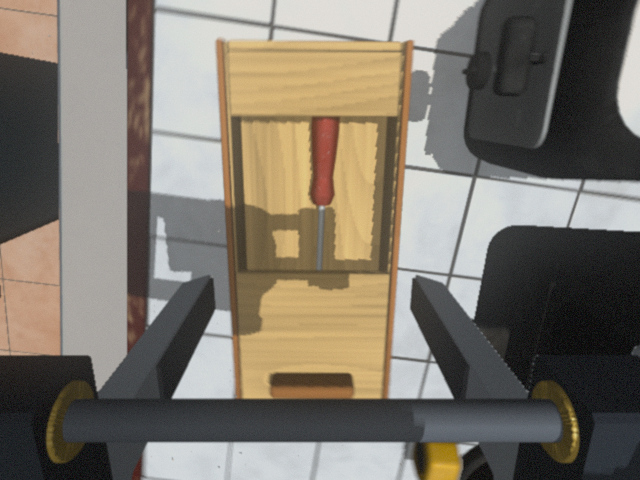

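```bash
python3 -c "
from h import *
s=load('w1')
tc=lambda p:np.round(RC.T@(p-C0)*1000,1)
for u,v in [(326,125),(325,150),(322,190),(322,200),(280,150)]: print(u,v,'depth',tc(pt(s,u,v)),'axis plane',tc(onplane(s,u,v,.0205)))
for u,v in [(322,206),(319,268)]: print(u,v,tc(onplane(s,u,v,.0205)))
print('covers',[tc(onplane(s,u,v,z)) for u,v,z in [(315,116,.059),(315,271,.0655),(240,271,.0655),(388,271,.0655)]])
print('handle mid edges',[tc(onplane(s,u,v,.0205)) for u,v in [(311,130),(339,130),(311,170),(335,170),(314,200),(333,200)]])
P=cloud(s);im=s['im'].astype(int);m=(im[...,2]>90)&(im[...,2]>2*im[...,1]);m[:110]=0;m[215:]=0;m[:,:290]=0;m[:,350:]=0
for v in range(118,210,8):
  u=np.where(m[v])[0]
  if len(u):print(v,u.min(),u.max(),tc(onplane(s,(u.min()+u.max())/2,v,.0205)))
"
```

```text
326 125 depth [ 12.1 112.5  33.8] axis plane [ 12.5 112.   20.5]
325 150 depth [11.3 90.1 31.5] axis plane [11.6 89.1 20.5]
322 190 depth [ 8.6 52.7 31.1] axis plane [ 8.9 50.7 20.5]
322 200 depth [ 8.7 42.9 30.8] axis plane [ 8.9 40.7 20.5]
280 150 depth [-32.   88.2   8.2] axis plane [-31.   89.3  20.5]
322 206 [ 8.9 34.7 20.5]
319 268 [  5.9 -30.8  20.5]
covers [array([  2. , 120.6,  59. ]), array([  1.6, -15.9,  65.5]), array([-67.2, -15.6,  65.5]), array([ 68.5, -16.2,  65.5])]
handle mid edges [array([ -1.5, 107.6,  20.5]), array([ 24.7, 107.4,  20.5]), array([-1.7, 70.2, 20.5]), array([21.3, 70.1, 20.5]), array([ 1. , 40.8, 20.5]), array([19.7, 40.7, 20.5])]
126 326 329 [ 13.9 111.1  20.5]
142 322 326 [10.7 96.5 20.5]
150 321 326 [10.2 89.1 20.5]
158 324 327 [12.2 81.6 20.5]
182 319 323 [ 7.9 58.5 20.5]
190 323 326 [11.3 50.7 20.5]
```

```bash
python3 -c "
from h import *
st();move(w(10.5,78,120),tool([0,0,-1],[1,-.041,0]));move(w(10.5,78,11),tool([0,0,-1],[1,-.041,0]))"
```

```text
7.7 tcp chest [ -0.7  40.9 236.3] q [-0.04  0.17  1.61  0.    1.36 -0.17] F [ 0.2 -0.   0.6] 0.093959900007414 0.0
shift [ 37.1  11.4 116.3] rot [-0.0013 -0.0002  0.0406]
shift [ 37.1  11.5 225.3] rot [-0.0013 -0.0002  0.0406]
```

In the tool's units: 216 mm / 750 = 0.288, 210 mm / 750 = 0.28, 0.04 rad / 2 = 0.02.

Call:
arm_command:
  plan:
    - [[0.024,0.008,0.0533,0,0,0.01,-0.28],[0.0493,0.0147,0.1067,0,0,0.02,-0.28],[0.0493,0.0147,0.1533,0,0,0.02,-0.28],[0.0493,0.0147,0.1867,0,0,0.02,-0.28],[0.0493,0.0147,0.2133,0,0,0.02,-0.28],[0.0493,0.0147,0.24,0,0,0.02,-0.28],[0.0493,0.0147,0.2667,0,0,0.02,-0.28],[0.0493,0.0147,0.28,0,0,0.02,-0.28],[0.0493,0.0147,0.288,0,0,0.02,-0.28],[0.0493,0.0147,0.288,0,0,0.02,-0.28]]

```text
time_s: 8.7
ee_pos: [0.5064, 0.055, 0.021]
eef_rot: [-3.141, 0.0, 1.663]
force: [-0.1, 0.1, 1.0]
grip_width: 0.06
grip_force: 0.0
```

```bash
python3 -c "
from h import *
st();move(w(10.5,78,11),tool([0,0,-1],[1,-.041,0]))"
```

```text
8.7 tcp chest [10.3 77.2 21. ] q [ 0.04  0.45  1.8  -0.    0.9  -0.06] F [-0.1  0.1  1. ] 0.06004012216350123 0.0
shift [ 0.8  0.2 10. ] rot [-0.0008  0.      0.0016]
```

In the tool's units: 9.5 mm / 750 = 0.0127, 5 mm / 750 = 0.0067.

Call:
arm_command:
  plan:
    - [[0,0,0.0067,0,0,0,-0.28],[0,0,0.0127,0,0,0,-0.28],[0,0,0.0127,0,0,0,0.2],[0,0,0.0127,0,0,0,0.4],[0,0,0.0127,0,0,0,1],[0,0,0.0127,0,0,0,1],[0,0,0.0127,0,0,0,1],[0,0,0.0127,0,0,0,1],[0,0,0.0127,0,0,0,1],[0,0,0.0127,0,0,0,1]]
  squeeze: 30

```text
time_s: 9.7
ee_pos: [0.5066, 0.0552, 0.0121]
eef_rot: [3.141, 0.0, 1.663]
force: [-0.8, 0.4, 2.3]
grip_width: 0.0259
grip_force: 30.0
```

```bash
python3 -c "
from h import *
st()"
```

```text
9.7 tcp chest [10.6 77.3 12.1] q [ 0.04  0.47  1.8  -0.    0.88 -0.06] F [-0.8  0.4  2.3] 0.02590357383592934 29.991569817066193
```

```bash
cat > plan.py <<'E'
import numpy as np
d2r=np.pi/180
def rect(x0,x1,z0,z1,n=60):
    return np.array([(x,z) for x in np.linspace(x0,x1,n) for z in np.linspace(z0,z1,12)])
drv=np.vstack([rect(-162,-42,-3.2,3.2),rect(-42,60,-13,13)])
fing=rect(-9,9,-8.5,60);body=rect(-38,38,88.5,150)   # relative to G, (along,normal up)
obs=[(118,180,52.5,66),(-180,-15,53,66),(-138,-122,60,92)]
def clr(P):
    c=P[:,1].min()-8
    for a,b,lo,hi in obs:
        dx=np.maximum(np.maximum(a-P[:,0],P[:,0]-b),0);dz=np.maximum(np.maximum(lo-P[:,1],P[:,1]-hi),0);c=min(c,np.hypot(dx,dz).min())
    return c
tip=[(-84.7,21,0),(-84.7,27,0),(-114,27,0),(-112,20,8),(-103,18,15),(-88,17,22),(-74,17,29),(-66,17,35)]
W=[(y+162*np.cos(a*d2r),z+162*np.sin(a*d2r),a) for y,z,a in tip]
y,z,a=W[-1]
for L in (60,120,180): W.append((y+L*np.cos(a*d2r)*.9,z+L*np.sin(a*d2r),a))
y,z,a=W[-1];W.append((y,z+70,a))
for i in range(len(W)-1):
    m=[]
    for f in np.linspace(0,1,15):
        y,z,a=np.array(W[i])*(1-f)+np.array(W[i+1])*f;c,s=np.cos(a*d2r),np.sin(a*d2r)
        t=lambda P:P@np.array([[c,s],[-s,c]])+[y,z]
        m.append([clr(t(drv)),clr(t(fing)),clr(t(body))])
    y,z,a=W[i+1];s,c=np.sin(a*d2r),np.cos(a*d2r)
    print(i+1,'G',np.round([y,z,a],1),'min clr drv,fing,body',np.round(np.min(m,0),1),'TCP',np.round([y+8.5*s,z-8.5*c],1),'row x,z,ry',np.round([y+8.5*s-77.3,12.3-(z-8.5*c),a*d2r],3))
E
python3 plan.py
```

```text
1 G [77.3 27.   0. ] min clr drv,fing,body [ 0.   4.5 43.6] TCP [77.3 18.5] row x,z,ry [ 0.  -6.2  0. ]
2 G [48. 27.  0.] min clr drv,fing,body [ 6.  10.5 49.6] TCP [48.  18.5] row x,z,ry [-29.3  -6.2   0. ]
3 G [48.4 42.5  8. ] min clr drv,fing,body [ 6.  10.5 55.5] TCP [49.6 34.1] row x,z,ry [-27.694 -21.829   0.14 ]
4 G [53.5 59.9 15. ] min clr drv,fing,body [ 3.2 24.9 60.4] TCP [55.7 51.7] row x,z,ry [-21.62  -39.418   0.262]
5 G [62.2 77.7 22. ] min clr drv,fing,body [ 2.1 41.4 70.1] TCP [65.4 69.8] row x,z,ry [-11.912 -57.505   0.384]
6 G [67.7 95.5 29. ] min clr drv,fing,body [ 0.  44.4 80. ] TCP [71.8 88.1] row x,z,ry [ -5.491 -75.805   0.506]
7 G [ 66.7 109.9  35. ] min clr drv,fing,body [ 0.  46.6 88.8] TCP [ 71.6 103. ] row x,z,ry [ -5.722 -90.657   0.611]
8 G [110.9 144.3  35. ] min clr drv,fing,body [ 0.  57.2 94.6] TCP [115.8 137.4] row x,z,ry [  38.512 -125.071    0.611]
9 G [155.2 178.7  35. ] min clr drv,fing,body [  0.   66.9 136.3] TCP [160.  171.8] row x,z,ry [  82.746 -159.486    0.611]
10 G [199.4 213.2  35. ] min clr drv,fing,body [ 42.1 100.6 169.5] TCP [204.3 206.2] row x,z,ry [ 126.981 -193.9      0.611]
11 G [199.4 283.2  35. ] min clr drv,fing,body [ 70.7 136.1 197.9] TCP [204.3 276.2] row x,z,ry [ 126.981 -263.9      0.611]
```

```bash
python3 - <<'E'
s=open('plan.py').read()
s=s.replace("tip=[(-84.7,21,0),(-84.7,27,0),(-114,27,0),(-112,20,8),(-103,18,15),(-88,17,22),(-74,17,29),(-66,17,35)]",
"""def best(a):
    c,s=np.cos(a*d2r),np.sin(a*d2r);r=[]
    for z in np.arange(16,27,1.):
        for y in np.arange(-130,-30,1.):
            r.append((clr(drv@np.array([[c,s],[-s,c]])+[y+162*c,z+162*s]),y,z))
    return max(r)
tip=[(-84.7,21,0),(-84.7,27,0),(-114,27,0)]
for a in (4,8,12,16,20,24,28,32,36,40): b=best(a);tip.append((b[1],b[2],a))""").replace("*.9,","*1.0,")
open('plan.py','w').write(s)
E
python3 plan.py
```

```text
1 G [77.3 27.   0. ] min clr drv,fing,body [ 0.   4.5 43.6] TCP [77.3 18.5] row x,z,ry [ 0.  -6.2  0. ]
2 G [48. 27.  0.] min clr drv,fing,body [ 6.  10.5 49.6] TCP [48.  18.5] row x,z,ry [-29.3  -6.2   0. ]
3 G [44.6 37.3  4. ] min clr drv,fing,body [ 6.  10.5 55.5] TCP [45.2 28.8] row x,z,ry [-32.102 -16.521   0.07 ]
4 G [46.4 45.5  8. ] min clr drv,fing,body [11.8 20.2 59. ] TCP [47.6 37.1] row x,z,ry [-29.694 -24.829   0.14 ]
5 G [47.5 53.7 12. ] min clr drv,fing,body [ 8.9 27.9 63. ] TCP [49.2 45.4] row x,z,ry [-28.073 -33.067   0.209]
6 G [50.7 61.7 16. ] min clr drv,fing,body [ 5.9 35.5 66.7] TCP [53.1 53.5] row x,z,ry [-24.233 -41.183   0.279]
7 G [89.2 78.4 20. ] min clr drv,fing,body [ 2.8 19.  70.4] TCP [92.1 70.4] row x,z,ry [ 14.837 -58.12    0.349]
8 G [110.   90.9  24. ] min clr drv,fing,body [ 8.5 15.6 91. ] TCP [113.5  83.1] row x,z,ry [ 36.152 -70.826   0.419]
9 G [112.  101.1  28. ] min clr drv,fing,body [ 13.   17.5 105.3] TCP [116.   93.5] row x,z,ry [ 38.728 -81.249   0.489]
10 G [106.4 109.8  32. ] min clr drv,fing,body [ 12.9  25.3 107.4] TCP [110.9 102.6] row x,z,ry [ 33.588 -90.339   0.559]
11 G [100.1 118.2  36. ] min clr drv,fing,body [ 11.7  35.1 106.5] TCP [105.1 111.3] row x,z,ry [ 27.757 -99.045   0.628]
12 G [ 93.1 125.1  40. ] min clr drv,fing,body [ 10.5  44.9 104.9] TCP [ 98.6 118.6] row x,z,ry [  21.263 -106.32     0.698]
13 G [139.1 163.7  40. ] min clr drv,fing,body [ 10.5  53.7 104.9] TCP [144.5 157.2] row x,z,ry [  67.226 -144.887    0.698]
14 G [185.  202.3  40. ] min clr drv,fing,body [ 27.9  85.4 155.3] TCP [190.5 195.8] row x,z,ry [ 113.188 -183.455    0.698]
15 G [231.  240.8  40. ] min clr drv,fing,body [ 58.1 124.  180.6] TCP [236.5 234.3] row x,z,ry [ 159.151 -222.022    0.698]
16 G [231.  310.8  40. ] min clr drv,fing,body [ 68.8 169.9 218.2] TCP [236.5 304.3] row x,z,ry [ 159.151 -292.022    0.698]
```

```bash
sed -i 's/(118,180,52.5,66)/(118,180,52.5,60.5)/; s/12,16,20,24,28,32,36,40)/11,14,16,18,20,24,28,33,38)/' plan.py; python3 plan.py
```

```text
1 G [77.3 27.   0. ] min clr drv,fing,body [ 0.   4.5 49.1] TCP [77.3 18.5] row x,z,ry [ 0.  -6.2  0. ]
2 G [48. 27.  0.] min clr drv,fing,body [ 6.  10.5 55.1] TCP [48.  18.5] row x,z,ry [-29.3  -6.2   0. ]
3 G [44.6 37.3  4. ] min clr drv,fing,body [ 6.  10.5 55.5] TCP [45.2 28.8] row x,z,ry [-32.102 -16.521   0.07 ]
4 G [46.4 45.5  8. ] min clr drv,fing,body [11.8 20.2 59. ] TCP [47.6 37.1] row x,z,ry [-29.694 -24.829   0.14 ]
5 G [47.  51.9 11. ] min clr drv,fing,body [ 9.7 27.9 63. ] TCP [48.6 43.6] row x,z,ry [-28.655 -31.267   0.192]
6 G [49.2 58.2 14. ] min clr drv,fing,body [ 7.3 33.8 66. ] TCP [51.2 49.9] row x,z,ry [-26.056 -37.644   0.244]
7 G [71.7 67.7 16. ] min clr drv,fing,body [ 3.1 35.3 69.1] TCP [74.1 59.5] row x,z,ry [ -3.233 -47.183   0.279]
8 G [95.1 76.1 18. ] min clr drv,fing,body [ 6.6 15.6 80.5] TCP [97.7 68. ] row x,z,ry [ 20.398 -55.677   0.314]
9 G [102.2  80.4  20. ] min clr drv,fing,body [ 8.9 15.  94.7] TCP [105.1  72.4] row x,z,ry [ 27.837 -60.12    0.349]
10 G [117.   91.9  24. ] min clr drv,fing,body [11.1 15.6 98.9] TCP [120.5  84.1] row x,z,ry [ 4
[... 191 characters left out ...]
 [ 12.4  30.5 107.4] TCP [109.5 105.1] row x,z,ry [ 32.194 -92.803   0.576]
13 G [ 96.7 121.7  38. ] min clr drv,fing,body [ 11.4  42.8 105.6] TCP [101.9 115. ] row x,z,ry [  24.591 -102.739    0.663]
14 G [143.9 158.7  38. ] min clr drv,fing,body [ 11.4  54.2 105.6] TCP [149.2 152. ] row x,z,ry [  71.872 -139.679    0.663]
15 G [191.2 195.6  38. ] min clr drv,fing,body [ 29.3  85.9 155.9] TCP [196.5 188.9] row x,z,ry [ 119.152 -176.618    0.663]
16 G [238.5 232.6  38. ] min clr drv,fing,body [ 58.2 123.2 181.8] TCP [243.7 225.9] row x,z,ry [ 166.433 -213.558    0.663]
17 G [238.5 302.6  38. ] min clr drv,fing,body [ 70.  169.6 218.4] TCP [243.7 295.9] row x,z,ry [ 166.433 -283.558    0.663]
```

In the tool's units: -29 mm / 750 = -0.0387, -24 mm / 750 = -0.032.

Call:
arm_command:
  plan:
    - [[0,0,-0.004,0,0,0,1],[0,0,-0.008,0,0,0,1],[-0.008,0,-0.008,0,0,0,1],[-0.016,0,-0.008,0,0,0,1],[-0.024,0,-0.008,0,0,0,1],[-0.032,0,-0.008,0,0,0,1],[-0.0387,0,-0.008,0,0,0,1],[-0.0387,0,-0.008,0,0,0,1],[-0.0387,0,-0.008,0,0,0,1]]

```text
time_s: 10.6
ee_pos: [0.5092, 0.0262, 0.0179]
eef_rot: [-3.142, -0.0, 1.663]
force: [0.3, 0.4, -0.4]
grip_width: 0.0256
grip_force: 30.0
```

```bash
python3 -c "
from h import *
st();snap('wrist','w3');snap('scene','s3')
"
```

```text
10.6 tcp chest [ 9.3 48.3 17.9] q [-0.02  0.46  1.8   0.    0.89 -0.11] F [ 0.3  0.4 -0.4] 0.025550864303480008 29.991038739681244
```

View pics/w3.png

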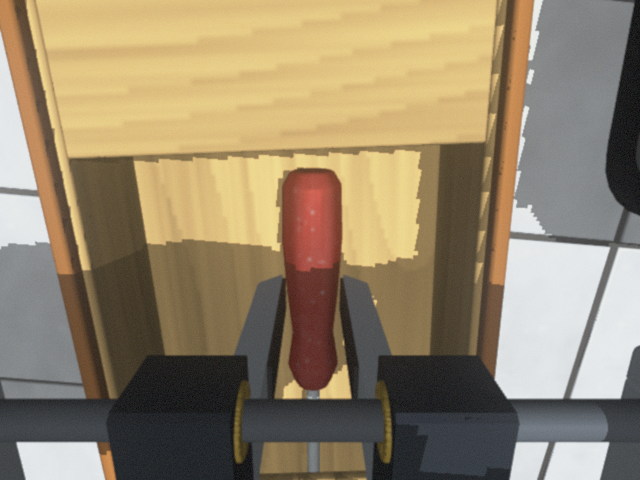

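```bash
python3 -c "
from h import *
s=load('w3')
tc=lambda p:np.round(RC.T@(p-C0)*1000,1)
print('end',tc(onplane(s,311,169,.0265)),tc(pt(s,311,180)),'cover',tc(onplane(s,311,151,.059)),'shoulder',tc(onplane(s,313,388,.024)), 'top z along',tc(pt(s,311,200)),tc(pt(s,312,250)))
"
```

```text
end [ 11.4 109.5  26.5] [ 11.3 106.4  35.6] cover [ 11.9 119.9  59. ] shoulder [ 7.8  0.8 24. ] top z along [11.  99.1 38.9] [10.5 78.4 38.9]
```

In the tool's units: -35.5 mm / 750 = -0.0473, -25.5 mm / 750 = -0.034, 0.279 rad / 2 = 0.1395.

Call:
arm_command:
  plan:
    - [[-0.0027,0,-0.0067,0,0.0175,0,1],[-0.0047,0,-0.0147,0,0.035,0,1],[-0.0033,0,-0.02,0,0.0525,0,1],[-0.0013,0,-0.0253,0,0.07,0,1],[-0.0007,0,-0.0293,0,0.083,0,1],[0,0,-0.034,0,0.096,0,1],[0.0013,0,-0.0387,0,0.109,0,1],[0.0033,0,-0.0427,0,0.122,0,1],[0.0047,0,-0.0453,0,0.131,0,1],[0.006,0,-0.0473,0,0.1395,0,1],[0.006,0,-0.0473,0,0.1395,0,1],[0.006,0,-0.0473,0,0.1395,0,1]]

```text
time_s: 11.9
ee_pos: [0.5087, 0.0307, 0.0533]
eef_rot: [-3.141, -0.279, 1.663]
force: [-0.2, 0.0, -0.4]
grip_width: 0.0255
grip_force: 30.0
```

```bash
python3 -c "
from h import *
st();print(ctrl.get_obs()['eef_rot'],ctrl.get_obs()['moment']);snap('wrist','w4')
s=load('w4');P=(cloud(s)-C0)@RC*1000;im=s['im'].astype(int);m=(im[...,2]>80)&(im[...,2]>2*im[...,1])
q=P[m];
for y in range(30,125,8):
  k=abs(q[:,1]-y)<2
  if k.sum()>3: print(y,np.round(np.percentile(q[k][:,2],[50,98]),1))
"
```

```text
11.9 tcp chest [ 9.5 52.8 53.3] q [-0.15  0.43  1.76  0.31  1.04 -0.42] F [-0.2  0.  -0.4] 0.02550431929005947 29.991330206394196
[-3.14137453 -0.27877531  1.66264338] [-0.21636849  0.01953627  0.02637574]
30 [65.  65.9]
38 [64.7 68.3]
46 [69.7 71.6]
54 [72.7 74.5]
62 [75.6 77.3]
70 [78.  80.2]
78 [81.4 83.1]
86 [ 83.5 247.8]
94 [85.5 87. ]
102 [86.3 88. ]
```

View pics/w4.png

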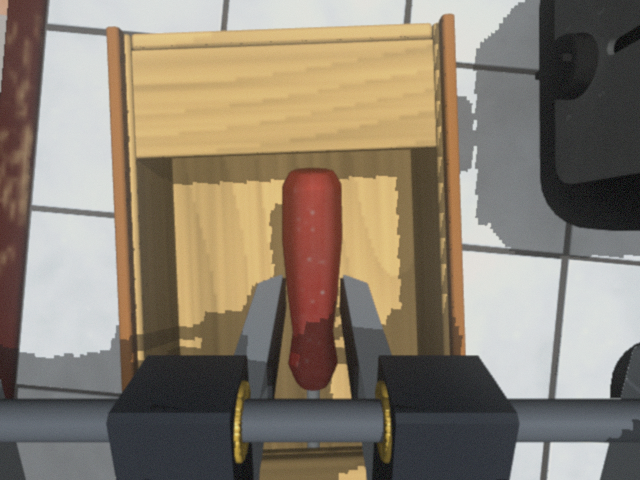

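In the tool's units: 73 mm / 750 = 0.0973, 72 mm / 750 = 0.096, 0.21 rad / 2 = 0.105.

Call:
arm_command:
  plan:
    - [[0.0093,0,0,0,0,0,1],[0.02,0,0,0,0,0,1],[0.0293,0,0,0,0,0,1],[0.0413,0,-0.0007,0,0.006,0,1],[0.052,0,-0.0013,0,0.012,0,1],[0.0627,0,-0.0027,0,0.0175,0,1],[0.0747,0,-0.0053,0,0.035,0,1],[0.0867,0,-0.0093,0,0.0525,0,1],[0.0973,0,-0.0147,0,0.07,0,1],[0.0973,0,-0.0213,0,0.0875,0,1],[0.096,0,-0.028,0,0.105,0,1],[0.096,0,-0.028,0,0.105,0,1]]

```text
time_s: 13.15
ee_pos: [0.5032, 0.0933, 0.0937]
eef_rot: [3.141, -0.49, 1.662]
force: [0.5, -0.0, -1.8]
grip_width: 0.0259
grip_force: 30.0
```

```bash
python3 -c "
from h import *
st();print(ctrl.get_obs()['eef_rot'],ctrl.get_obs()['moment'])
snap('scene','s4');s=load('s4');cv2.imwrite('pics/s4c.png',cv2.resize(s['im'][130:330,120:400],None,fx=2.8,fy=2.8))
"
```

```text
13.15 tcp chest [ 12.2 115.6  93.7] q [-0.14  0.4   1.76  0.52  1.16 -0.48] F [ 0.5 -0.  -1.8] 0.025933311387057456 29.99129980802536
[ 3.14137504 -0.49017151  1.66175435] [-0.37484026 -0.00742261  0.06630744]
```

View pics/s4c.png

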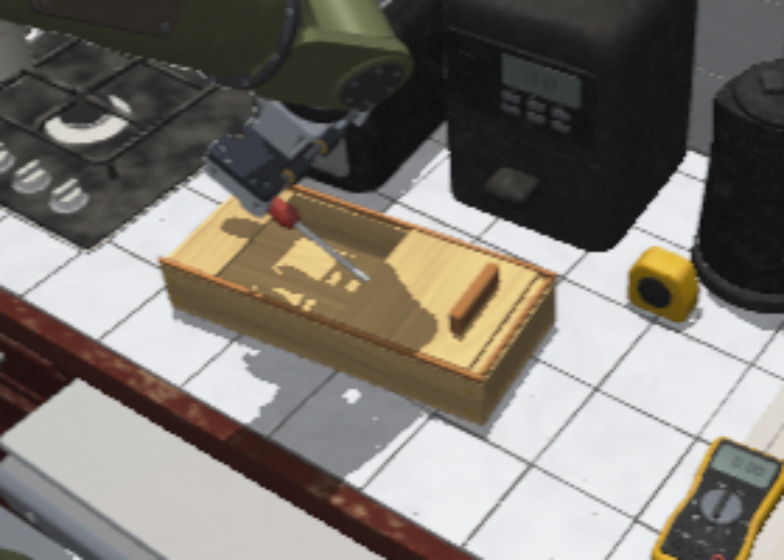

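In the tool's units: -115 mm / 750 = -0.1533, -110 mm / 750 = -0.1467.

Call:
arm_command:
  plan:
    - [[0.0133,0,0,0,0,0,1],[0.0267,0,0,0,0,0,1],[0.04,0,0,0,0,0,1],[0.0507,0,0,0,0,0,1],[0.06,0,-0.0173,0,0,0,1],[0.0693,0,-0.0347,0,0,0,1],[0.0813,0,-0.0587,0,0,0,1],[0.0947,0,-0.0827,0,0,0,1],[0.1067,0,-0.1067,0,0,0,1],[0.12,0,-0.1293,0,0,0,1],[0.1293,0,-0.1467,0,0,0,1],[0.1333,0,-0.1533,0,0,0,1]]

```text
time_s: 14.4
ee_pos: [0.5002, 0.1278, 0.244]
eef_rot: [3.139, -0.489, 1.664]
force: [0.3, 0.1, -0.8]
grip_width: 0.0256
grip_force: 30.0
```

In the tool's units: -25 mm / 750 = -0.0333, -20 mm / 750 = -0.0267.

Call:
arm_command:
  plan:
    - [[-0.008,0,-0.0053,0,0,0,1],[-0.0173,0,-0.0107,0,0,0,1],[-0.0267,0,-0.0173,0,0,0,1],[-0.0333,0,-0.0267,0,0,0,1],[-0.0333,0,-0.0333,0,0,0,1],[-0.0333,0,-0.0333,0,0,0,1],[-0.0333,0,-0.0333,0,0,0,1],[-0.0333,0,-0.0333,0,0,0,1],[-0.0333,0,-0.0333,0,0,0,1],[-0.0333,0,-0.0333,0,0,0,1]]

```text
time_s: 15.4
ee_pos: [0.5028, 0.0945, 0.2522]
eef_rot: [-3.141, -0.489, 1.663]
force: [0.5, -0.3, -0.3]
grip_width: 0.0259
grip_force: 30.0
```

```bash
python3 -c "
from h import *
st();print(ctrl.get_obs()['eef_rot'],np.abs(ctrl.get_obs()['joint_vel']).max())
snap('scene','s5');s=load('s5');cv2.imwrite('pics/s5c.png',cv2.resize(s['im'][130:330,120:400],None,fx=2.8,fy=2.8))
"
```

```text
15.4 tcp chest [ 12.  116.9 252.2] q [-0.13  0.21  1.6   0.48  1.47 -0.31] F [ 0.5 -0.3 -0.3] 0.025873050207781963 29.99144822359085
[-3.14145563 -0.48903007  1.66302902] 0.0022711768921750437
```

View pics/s5c.png

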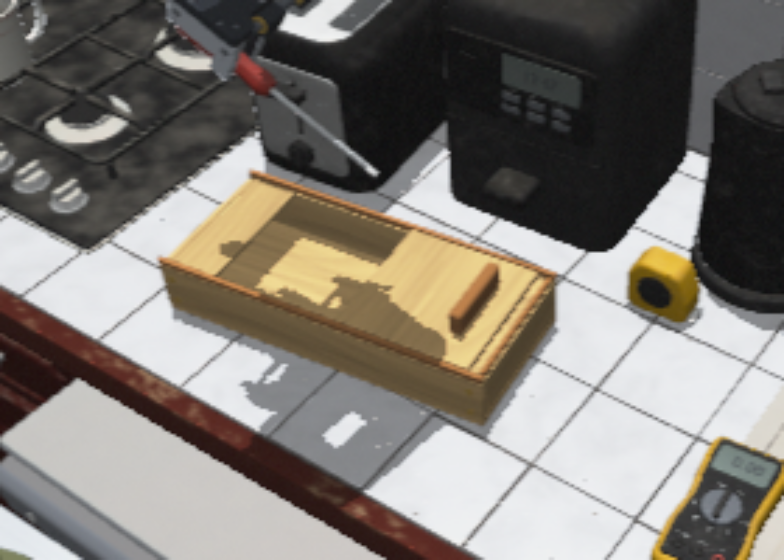

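```bash
python3 -c "
from h import *
s=load('s5');P=(cloud(s)-C0)@RC*1000
m=(P[...,2]>80)&(P[...,2]<96)&(abs(P[...,0])<30)&(P[...,1]<-90)&(P[...,1]>-160);print('batten',m.sum(),np.percentile(P[m][:,1],[3,50,97]))
m=(abs(P[...,2]-65.5)<2.5)&(abs(P[...,0])<50)&(P[...,1]<60)&(P[...,1]>-175);print('lid',m.sum(),np.percentile(P[m][:,1],[1,99]))
m=(abs(P[...,2]-59)<2)&(abs(P[...,0])<50)&(P[...,1]<180)&(P[...,1]>80);print('lcover',np.percentile(P[m][:,1],[1,99]))
"
```

```text
batten 112 [-137.37630159 -133.29348474 -124.98344098]
lid 1041 [-173.80837077  -20.92678951]
lcover [119.28178295 176.95843299]
```

The batten reads -137 to -125 mm and the lid edge about -20 mm, so the lid is fully open. The screwdriver is held still, with its tip at about z = 0.18 m.

```bash
python3 -c "
from station import ctrl
print(ctrl.hand_in())"
```

```text
the job is handed in; nothing more can be done
None
```

I slid the lid fully open, drew the screwdriver out slantwise handle first, and handed in with it held still, its lowest point about 11 cm above the chest top, at 15.4 s on the robot's clock; no verdict came back.

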